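# Seat the heating block in the dry bath, wells up, and start it

## Task

The clean aluminium heating block is standing on its end to drain: put it into the empty bay of the dry bath with its tube wells facing up, set down gently (not dropped) until it sits fully home on the bay floor like the block beside it. Then press the round start key on the dry bath's front panel down as far as it goes and let it spring back. Do not knock over or shove the stain bottles and the tube rack.

Things in the scene. Friction and masses are not known exactly. Their poses are not given: they have to be found in the camera images.
- block: Loose bare aluminium heating block, 72 x 52 x 56 mm along its own x, y, z, about 0.4 kg. Origin at its centre. The +z face has six round wells, 17 mm across, 46 mm deep, in three rows of two; the -z face is plain. Starts standing on its -x end (56 x 52) on the table, +x up, wells facing sideways, roughly to the robot's right. Half a turn about its z makes no difference to the fit.
- dry_bath: Two-block dry bath, white housing, grey deck, fixed to the table, 148 (x) x 204 (y) mm. Origin on the table under the middle between the bays, x to its back, y to its left, z up. Deck (x -40 to +44 mm) 78 mm above the table; front panel slopes down to 60 mm at x = -104 mm. Bays at y = +46 mm (empty) and y = -46 mm (holds an identical fixed block, 42 mm proud of the deck).
- empty_bay (a point): Centre of the floor of the empty bay, 64 mm above the table; axes as the dry bath's. The bay is 56 (x) x 76 (y) mm and 14 mm deep, with a small lead-in chamfer; a block seated in it has its centre 28 mm above this point and stands 42 mm proud of the deck.
- start_key (a joint): Travel of the sprung start key in m: 0 = up, 0.005 = fully pressed (about 4.5 N).
- start_key_top (a point): Centre of the top face of the start key: a round white key 24 mm across in a black ring, the only raised round one, at the right of the sloping front panel; z is the key's axis, outwards (about 16 degrees from vertical, towards the front). The top stands 6 mm above the black ring.
- tube_rack: Bystander: clear rack with three capped tubes, 54 x 124 x 63 mm (95 mm with the tubes), loose; origin at the middle of its underside.
- stain_red: Bystander: dropper bottle, 37 mm across, 98 mm high, loose; origin at the middle of its underside.
- stain_blue: Bystander: dropper bottle like the other, 98 mm high, loose; origin at the middle of its underside.

How it is judged (in metres and radians):
On the way, in this order (a step that is already met when the one before it is completed fails the run):
1. the block sits fully home in the empty bay, wells up, released (x of block in the frame of empty_bay between -0.004 and 0.004 m and y of block in the frame of empty_bay between -0.004 and 0.004 m and z of block in the frame of empty_bay between 0.025 and 0.031 m and angle between block's own z axis and vertical below 0.06 rad and linear speed of block below 0.02 m/s and contact force between the fingers and block below 0.1 N), for 0.2 s.
2. with the block seated, the start key is pressed down (4 mm or more of its 5 mm) (value of joint start_key above 0.004 m and x of block in the frame of empty_bay between -0.004 and 0.004 m and y of block in the frame of empty_bay between -0.004 and 0.004 m and z of block in the frame of empty_bay between 0.025 and 0.031 m and angle between block's own z axis and vertical below 0.06 rad and linear speed of block below 0.02 m/s), for 0.05 s.
At the end, for the whole second after the job is handed in: The block rests in the empty bay with its wells up: centre within 4 mm of the bay's centre along x and y, 25 to 31 mm above the bay floor, its z axis within 0.06 rad of vertical, at rest; the start key, pressed after the block was seated, is up again (within 1 mm) (x of block in the frame of empty_bay between -0.004 and 0.004 m and y of block in the frame of empty_bay between -0.004 and 0.004 m and z of block in the frame of empty_bay between 0.025 and 0.031 m and angle between block's own z axis and vertical below 0.06 rad and linear speed of block below 0.02 m/s and value of joint start_key below 0.001 m); the robot touches nothing.
It fails at once if the block is dropped into the dry bath (over 0.6 m/s close to the bay) (horizontal distance between block and empty_bay below 0.05 m and z of block in the frame of empty_bay below 0.07 m and linear speed of block above 0.6 m/s).
It fails at once if a stain bottle or the tube rack is tipped or shoved by more than 30 mm (distance of any of tube_rack, stain_red, stain_blue from where it was at the start of the episode above 0.03 m or angle between any of tube_rack, stain_red, stain_blue's own z axis and vertical above 0.5 rad).
It also fails if it takes over 58 s, if anything falls off the work surface, if the arm or the gripper's body presses on something with over 40 N, if the wrist force passes 120 N, or if a joint passes its speed limit or range.

## Robot

A 6-joint arm with a two-finger parallel gripper is mounted at the origin on the work surface; the furniture and walls round the work are solid. World frame = base frame: x ahead of the robot, y to its left, z up, the work surface at z = 0. Lengths are in mm, angles in rad, forces in N, time in s.
With the tool pointing down it reaches from about 350 to 775 mm from the base axis. Payload 7.3 kg.
Tool frame: the origin (TCP) lies midway between the tips of the shut fingers; the grasp point (between the pads) lies bot.tcp_to_grasp behind it (bot.tcp_to_grasp is the distance from the TCP to the grasp point, in mm); z points along the fingers, y is the direction in which the jaws open and shut (so a half turn about z gives the same grasp; the last joint's range is limited). The gripper opens to 92 mm and grips with 3 to 60 N. Pads are 19 mm wide; open, the fingers measure 130 mm over their backs; the gripper's body (75 mm by 190 mm) begins 47 mm behind the grasp point.
Start: joints at [-1.388, 0.342, 1.524, -0, 1.275, -0.146], TCP at [169.549, -496.888, 226.741] pointing down, gripper open.
Joint ranges: [-2.53, 2.53], [-0.77, 2.02], [0.04, 2.7], [-1, 4.14], [0.28, 2.66], [-3.11, 3.11]. Speed limits (rad/s): [2.57, 2.57, 3.14, 3.14, 3.14, 3.14].

## Interface

Orientations are given as [roll, pitch, yaw] about the fixed x, y, z axes, in that order (R = Rz(yaw) Ry(pitch) Rx(roll)).
In Python, from plant import bot gives the robot as it stands.
- The arm moves only by the shell command python3 -m inch 'ROWS'. ROWS is JSON, one flat list of numbers, 7 for each row, row after row: the shift along the world's x, y, z in cm, then the turn, a rotation vector about the world's x, y, z in degrees, then the gripper command: -1 is shut, 1 is fully open, values between are in proportion. In form: [tx, ty, tz, ax, ay, az, fingers, tx, ty, tz, ax, ay, az, fingers, ...]. A call has exactly 5 rows; each row is the pose to reach, as a shift and turn from the pose measured when the call began; what a row does not reach only later rows make up. A row lasts 1/10 s, in which the tool goes at most 50 mm and 8.59 degrees, less where a joint would pass 70% of its speed; a pose out of reach is approached as far as the arm can. A call with a gripper value outside its range is refused whole. The fingers move at their own pace and stop on an object; the grip force is fixed at half the most. Time passes only in rows, so rows that repeat a pose let the fingers close, or fill a call up. It gives the time, the measured TCP pose, the force and the opening at its end, in the units of the state.
- bot.get_obs(): the state, without advancing time (a new reading comes with each control period).
- bot.capture(name): name is "side" or "top" or "wrist"; returns the picture (420x560x3 uint8, red, green, blue); there is no depth.
- bot.calibration(name): a dict with "fx", "fy", "cx", "cy" (pixels), "cam_to_world" (4x4, takes a point from camera to world coordinates). Camera axes: x right, y down, z forward; pixel columns grow to the right and rows downward; lengths in mm; the calibration is good to about 2 mm. A picture is of the moment at which its call begins: read the wrist's pose just before it. calibration takes no time and is no camera call; for the wrist camera it gives the pose at the moment of the call.
- bot.close_job(): hands the job in, once; it reports no verdict.
The state is a dict: "time": time; "joint_positions": joint angles; "dq": joint speeds; "tau": joint torques, N m; "tool_pos": TCP position; "tcp_rot": TCP orientation; "contact_force": force on the tool from outside, world axes, zero at the start; "moment": the same for the moment, N m; "grip_width": finger opening in mm.
Only numpy, scipy, OpenCV 4.12 (cv2) and the standard library are available. Lean on these libraries where they do the work, as an engineer would, in place of code of your own. Each camera call takes 0.05 s, during which the arm holds its last target.

## Working session

There is one attempt and no reset: what is moved stays moved. The work goes in short steps, Python scripts to look and compute and a shell command to move; the robot and the scene stay as the last step left them, time stands still between calls to the robot, and variables do not carry over. Pictures are saved under pics/ and viewed, and the job is handed in when it is done.

```bash
ls; mkdir -p pics; python3 - <<'E'
from plant import bot
import cv2
print(bot.get_obs(), bot.tcp_to_grasp)
for n in ("side","top","wrist"):
    c=bot.calibration(n); print(n,c)
    im=bot.capture(n); cv2.imwrite(f"pics/{n}0.png",cv2.cvtColor(im,cv2.COLOR_RGB2BGR))
E
```

```text
pics
{'time': 0.0, 'joint_positions': array([-1.38799921e+00,  3.42725651e-01,  1.52500832e+00, -7.45569808e-06,
        1.27541238e+00, -1.46038920e-01]), 'dq': array([ 0.00026321, -0.00076245,  0.00032526, -0.00096472, -0.00158791,
        0.00025656]), 'tau': array([ 1.36288414e-03, -4.31230688e+01, -2.44214398e+01,  7.18992180e-02,
        5.60728332e-02, -1.16232263e-04]), 'tool_pos': array([ 169.46893373, -496.46441216,  226.04648682]), 'tcp_rot': array([-3.14005446e+00, -2.19041305e-04,  3.28838040e-01]), 'contact_force': array([-0.17775633, -0.17704881, -0.11055985]), 'moment': array([-0.03270962,  0.00182402,  0.03007365]), 'grip_width': 91.5388349041414} 18.8
side {'fx': 401.4366382256823, 'fy': 401.4366382256823, 'cx': 280.50746973501776, 'cy': 207.3067654882457, 'cam_to_world': array([[ 9.73067299e-01, -1.67159110e-01,  1.58738348e-01,
         3.61780035e+02],
       [-2.29763171e-01, -6.47487010e-01,  7.26615068e-01,
        -4.85493888e+02],
       [-1.86793100e-02, -7.43517588e-01, -6.68455443e-01,
         6.57082898e+02],
       [ 0.00000000e+00,  0.00000000e+00,  0
[... 272 characters left out ...]
01,  2.16730838e-02,  1.96497822e-02,
         1.35133526e+02],
       [-2.12094508e-02, -7.42518166e-02, -9.97013955e-01,
         1.09629231e+03],
       [ 0.00000000e+00,  0.00000000e+00,  0.00000000e+00,
         1.00000000e+00]])}
wrist {'fx': 374.9743478810416, 'fy': 374.9743478810416, 'cx': 271.5391104579584, 'cy': 213.4781595988133, 'cam_to_world': array([[ 3.22751932e-01, -9.03933273e-01, -2.80599053e-01,
         2.45072338e+02],
       [-9.46483281e-01, -3.08482432e-01, -9.49104177e-02,
        -4.70674283e+02],
       [-7.67193795e-04,  2.96214833e-01, -9.55121031e-01,
         3.83384045e+02],
       [ 0.00000000e+00,  0.00000000e+00,  0.00000000e+00,
         1.00000000e+00]])}
```

View pics/top0.png

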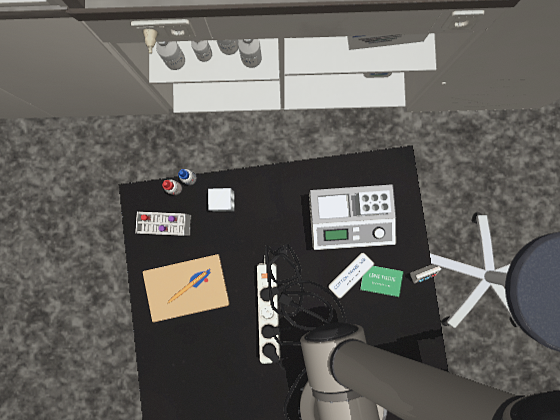

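View pics/side0.png

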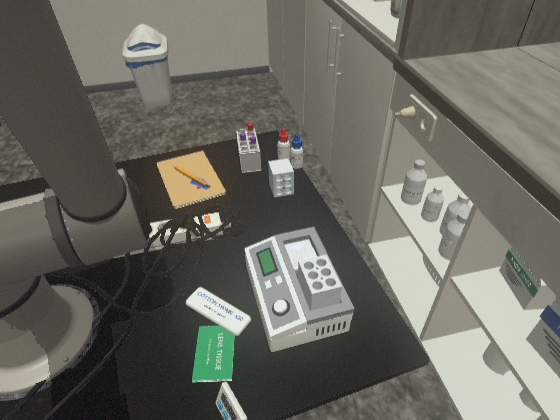

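View pics/wrist0.png

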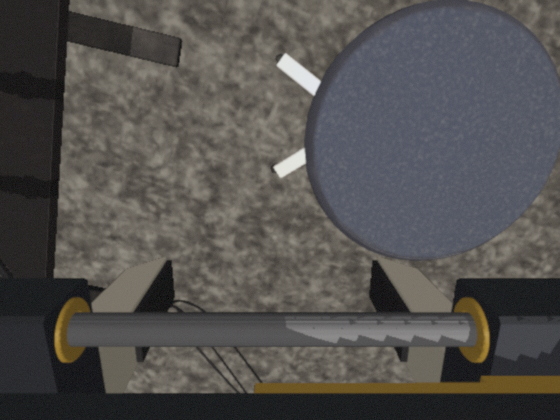

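```bash
python3 - <<'E'
import cv2
a=cv2.imread("pics/top0.png"); b=cv2.imread("pics/side0.png")
r=lambda i,x0,y0,x1,y1,k:cv2.resize(i[y0:y1,x0:x1],None,fx=k,fy=k,interpolation=cv2.INTER_CUBIC)
cv2.imwrite("pics/c1.png",r(a,125,155,245,245,6))
cv2.imwrite("pics/c2.png",r(a,300,175,410,257,7))
cv2.imwrite("pics/c3.png",r(b,225,115,315,205,6))
cv2.imwrite("pics/c4.png",r(b,235,220,365,350,4.5))
E
```

```text
(no output)
```

View pics/c1.png

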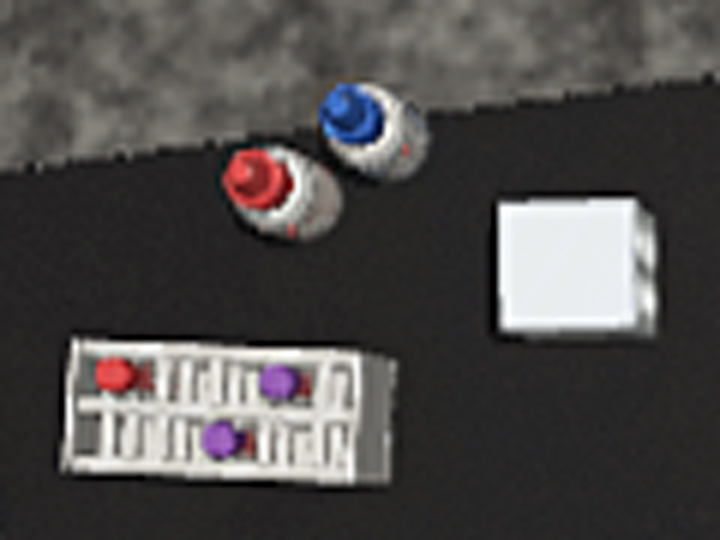

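View pics/c2.png

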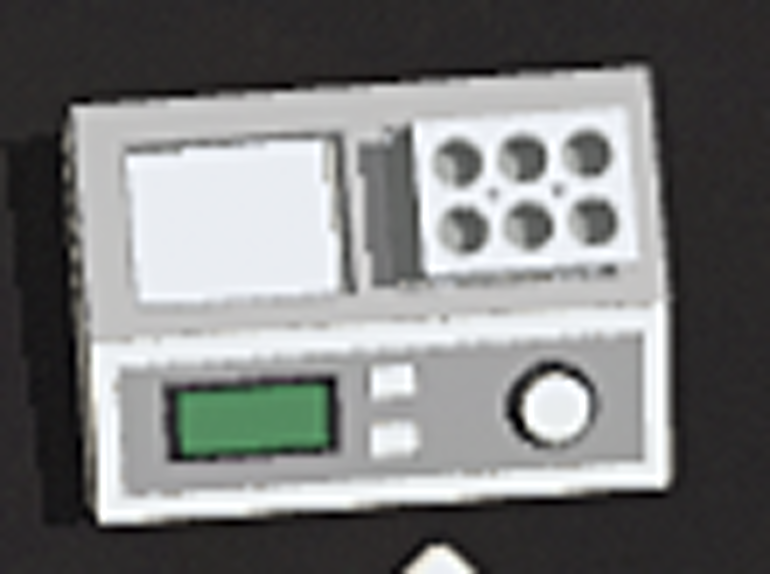

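View pics/c3.png

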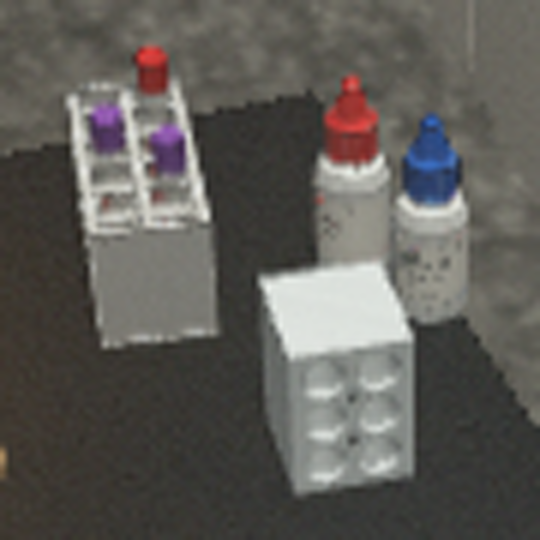

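View pics/c4.png

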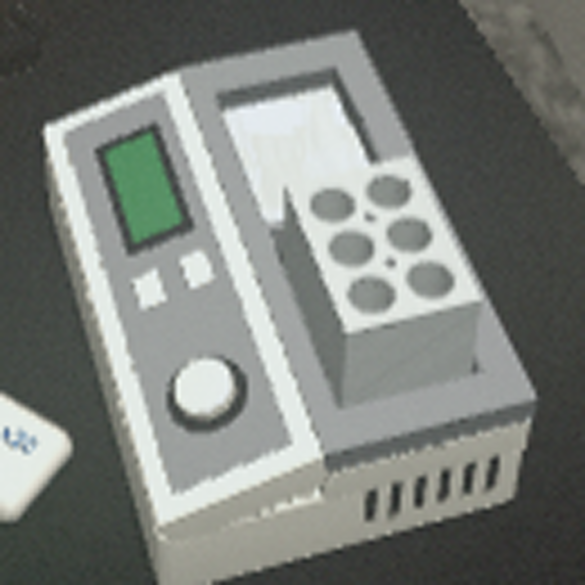

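```bash
cat > h.py <<'E'
import numpy as np
from scipy.optimize import least_squares
from plant import bot
K={n:bot.calibration(n) for n in("side","top")}
def proj(c,P):
    T=np.linalg.inv(c["cam_to_world"]); P=np.atleast_2d(P)@T[:3,:3].T+T[:3,3]
    return np.c_[c["fx"]*P[:,0]/P[:,2]+c["cx"],c["fy"]*P[:,1]/P[:,2]+c["cy"]]
def ray(c,uv,z):
    d=c["cam_to_world"][:3,:3]@[(uv[0]-c["cx"])/c["fx"],(uv[1]-c["cy"])/c["fy"],1]; o=c["cam_to_world"][:3,3]
    return o+d*(z-o[2])/d[2]
def un(u,o,k): return (np.asarray(u,float)+.5)/k-.5+np.asarray(o)
def tf(p,L): 
    L=np.asarray(L,float);c,s=np.cos(p[2]),np.sin(p[2])
    return np.c_[p[0]+c*L[:,0]-s*L[:,1],p[1]+s*L[:,0]+c*L[:,1],L[:,2]]
def fit(obs,x0):
    f=lambda p:np.concatenate([(proj(c,tf(p,L))-uv).ravel() for c,uv,L in obs])
    r=least_squares(f,x0,loss="soft_l1"); return r.x,np.abs(r.fun).reshape(-1,2)
E
python3 - <<'E'
from h import *
np.set_printoptions(precision=2,suppress=True)
D=[(44,102,78),(44,-102,78),(-40,102,78),(-40,-102,78),(-104,102,60),(-104,-102,60),(26,-10,120),(26,-82,120),(-26,-10,120),(-26,-82,120)]
bt=un([(75,103),(648,68),(93,338),(668,303),(100,523),(670,490),(413,125),(628,107),(422,275),(638,258)],(300,175),7)
bs=un([(357,33),(537,403),(182,72),(325,462),(45,128),(158,525),(410,160),(482,300),(287,185),(347,333)],(235,220),4.5)
T,S=K["top"],K["side"]
for o in ([(T,bt,D),(S,bs,D)],[(T,bt,D)],[(S,bs,D)]):
    p,r=fit(o,[430,-50,0]); print("bath",p,r.max(1))
B=[(26,28,72),(26,-28,72),(-26,-28,72),(-26,28,72)]
kt=un([(498,200),(635,197),(638,328),(498,332)],(125,155),6)
B2=B+[(-26,-28,0),(26,-28,0)]
B2=[B[3],B[0],B[1],B[2]]+[(-26,-28,0),(26,-28,0)]
ks=un([(260,277),(385,262),(412,333),(292,355),(297,493),(412,474)],(225,115),6)
for o in ([(T,kt,B),(S,ks,B2)],[(T,kt,B)],[(S,ks,B2)]):
    p,r=fit(o,[430,250,0]); print("block",p,r.max(1))
print("red",ray(T,un((255,175),(125,155),6),98),ray(S,un((350,82),(225,115),6),98))
print("blue",ray(T,un((345,107),(125,155),6),98),ray(S,un((432,122),(225,115),6),98))
for q in [(75,340),(355,350),(350,478),(62,470)]: print("rack",ray(T,un(q,(125,155),6),63))
print("key",ray(T,un((555,407),(300,175),7),74),ray(S,un((203,388),(235,220),4.5),74))
E
```

```text
bath [513.69 -34.91   0.04] [0.9  0.9  1.02 1.11 0.43 0.29 0.38 1.11 0.74 1.35 0.95 0.93 0.49 1.18
 0.13 0.47 1.29 0.73 0.48 0.55]
bath [515.64 -35.21   0.04] [0.24 0.1  0.46 0.19 0.34 0.63 0.45 0.22 0.57 0.42]
bath [512.71 -34.78  31.45] [0.45 0.37 0.44 1.12 0.53 0.54 0.74 0.42 0.42 0.48]
block [537.07 298.17 113.09] [1.07 1.22 1.15 0.32 0.55 0.13 0.98 0.53 0.34 0.78]
block [538.28 296.84   0.  ] [0.68 0.64 0.58 0.72]
block [536.66 299.94 106.81] [0.24 0.5  0.58 0.42 0.36 0.45]
red [575.31 420.84  98.  ] [573.25 427.58  98.  ]
blue [602.6  383.65  98.  ] [599.83 386.02  98.  ]
rack [511.57 507.48  63.  ]
rack [504.78 388.44  63.  ]
rack [450.91 390.74  63.  ]
rack [456.76 512.72  63.  ]
key [444.67 -98.52  74.  ] [441.14 -96.17  74.  ]
```

```bash
python3 -m inch '[3,2,2.5,0,0,7,1, 6,4,5,0,0,14,1, 9,6,7.5,0,0,21,1, 13,9,10,0,0,28,1, 16,11,12,0,0,35,1]'
```

```text
time: 0.65
tool_pos: [330.5, -385.2, 347.1]
tcp_rot: [-3.14, -0.0, 0.944]
contact_force: [0.4, 0.5, -0.4]
grip_width: 91.8
```

```bash
python3 -m inch '[3,4,0,0,0,7,1, 6,8,0,0,0,14,1, 9,12,0,0,0,21,1, 12,16,0,0,0,28,1, 15,20,0,0,0,35.9,1]'; python3 -m inch '[1,5,0,7,0,0,1, 2,10,0,14,0,0,1, 3,15,0,21,0,0,1, 4,20,0,28,0,0,1, 5,24,0,35,0,0,1]'
```

```text
time: 1.15
tool_pos: [480.2, -184.7, 346.9]
tcp_rot: [-3.14, -0.0, 1.576]
contact_force: [1.2, 0.2, -0.7]
grip_width: 91.8
time: 1.65
tool_pos: [530.6, 57.3, 347.4]
tcp_rot: [3.139, -0.616, 1.577]
contact_force: [0.0, 0.0, -0.4]
grip_width: 92.1
```

```bash
python3 -m inch '[0.1,3,-3,2,0,0,1, 0.2,6,-6,4,0,0,1, 0.4,9,-9,7,0,0,1, 0.6,12,-12,9.7,0,0,1, 0.6,13,-15,9.7,0,0,1]'; python3 - <<'E'
from plant import bot
import cv2
o=bot.get_obs();print(o["tool_pos"],o["tcp_rot"],o["joint_positions"])
for n in ("wrist","side"):
    cv2.imwrite(f"pics/{n}1.png",cv2.cvtColor(bot.capture(n),cv2.COLOR_RGB2BGR))
E
```

```text
time: 2.15
tool_pos: [535.6, 189.0, 195.3]
tcp_rot: [3.141, -0.787, 1.577]
contact_force: [0.4, -0.3, -0.3]
grip_width: 91.5
[535.56327466 189.03564994 195.33066447] [ 3.14106153 -0.78678447  1.57682501] [-0.20981916  0.49696108  1.65728675  0.79946875  1.30479337 -0.56465761]
```

View pics/wrist1.png

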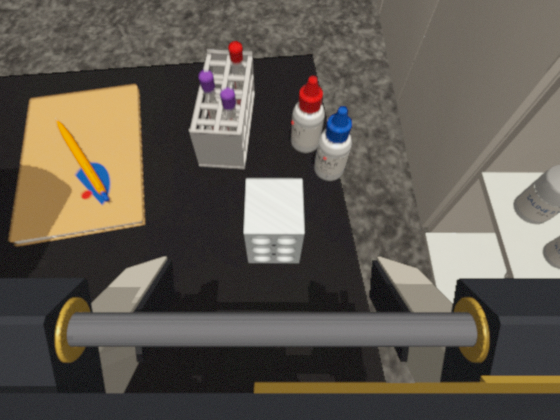

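View pics/side1.png

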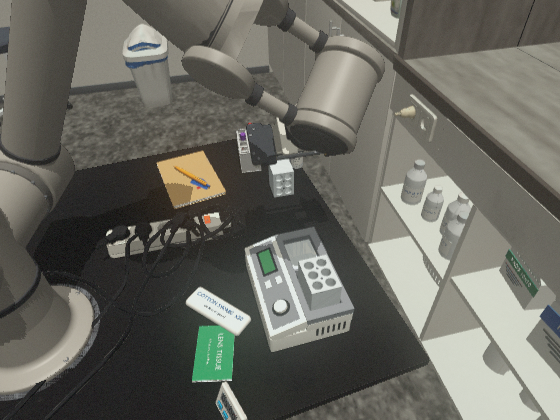

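```bash
python3 - <<'E'
import cv2
a=cv2.imread("pics/wrist1.png")
cv2.imwrite("pics/c5.png",cv2.resize(a[165:275,225:325],None,fx=6,fy=6,interpolation=cv2.INTER_CUBIC)[:600])
E
```

```text
(no output)
```

View pics/c5.png

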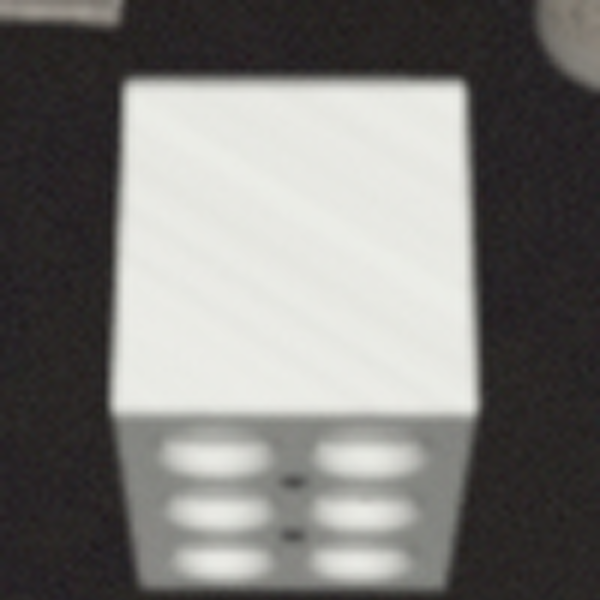

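```bash
python3 - <<'E'
from h import *
np.set_printoptions(precision=3,suppress=True)
W=bot.calibration("wrist")
uv=un([(124,80),(467,80),(480,411),(110,411),(447,590),(140,590)],(225,165),6)
L=[(-26,28,72),(26,28,72),(26,-28,72),(-26,-28,72),(26,-28,0),(-26,-28,0)]
print(fit([(W,uv,L)],[537,298,0]))
E
```

```text
(array([534.066, 295.15 ,   0.003]), array([[0.22 , 0.127],
       [0.349, 0.073],
       [0.286, 0.236],
       [0.152, 0.124],
       [0.068, 0.024],
       [0.216, 0.141]]))
```

```bash
python3 -m inch '[0,2.5,-4,0,0,0,1, 0,5,-8,0,0,0,1, 0,5.3,-10.8,0,0,0,1, 0,6.5,-12,0,0,0,1, 0,7.5,-13,0,0,0,1]'; python3 -m inch '[0,1,-1,0,0,0,1, 0,2,-2,0,0,0,1, 0,3,-3,0,0,0,1, 0,3.4,-3.4,0,0,0,1, 0,3.4,-3.4,0,0,0,1]'
```

```text
time: 2.75
tool_pos: [535.3, 263.9, 64.4]
tcp_rot: [-3.136, -0.787, 1.572]
contact_force: [-0.8, -0.5, 1.4]
grip_width: 91.8
time: 3.25
tool_pos: [534.8, 298.6, 29.9]
tcp_rot: [-3.134, -0.787, 1.573]
contact_force: [-0.4, -0.2, 0.9]
grip_width: 91.4
```

```bash
python3 -m inch '[0,0,0,0,0,0,-1, 0,0,0,0,0,0,-1, 0,0,0,0,0,0,-1, 0,0,0,0,0,0,-1, 0,0,0,0,0,0,-1]';python3 -m inch '[0,0,0,0,0,0,-1, 0,0,0,0,0,0,-1, 0,0,0.5,0,0,0,-1, 0,0,1,0,0,0,-1, 0,0,2,0,0,0,-1]'; python3 - <<'E'
from plant import bot
import cv2
for n in ("wrist","side"):
    cv2.imwrite(f"pics/{n}2.png",cv2.cvtColor(bot.capture(n),cv2.COLOR_RGB2BGR))
E
```

```text
time: 3.75
tool_pos: [534.9, 298.4, 30.1]
tcp_rot: [-3.135, -0.787, 1.573]
contact_force: [-0.6, -1.5, 0.1]
grip_width: 56.3
time: 4.25
tool_pos: [534.2, 298.4, 49.9]
tcp_rot: [-3.132, -0.787, 1.571]
contact_force: [-0.5, -0.1, -3.1]
grip_width: 51.8
```

View pics/wrist2.png

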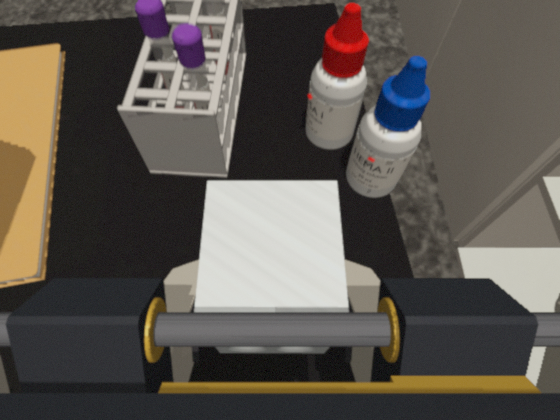

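```bash
python3 - <<'E'
import cv2
a=cv2.imread("pics/wrist2.png")
cv2.imwrite("pics/c6.png",cv2.resize(a[165:365,170:370],None,fx=3,fy=3,interpolation=cv2.INTER_CUBIC))
E
```

```text
(no output)
```

View pics/c6.png

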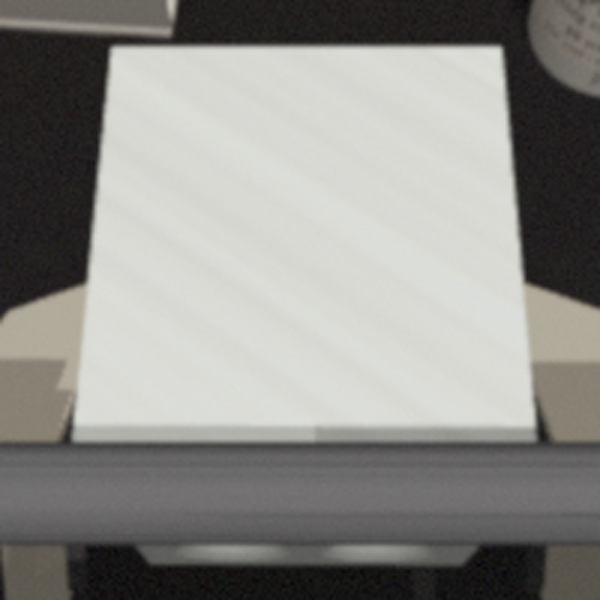

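```bash
cat >> h.py <<'E'
from scipy.spatial.transform import Rotation as Ro
def tcp():
    o=bot.get_obs(); return o["tool_pos"],Ro.from_euler("xyz",o["tcp_rot"])
E
python3 - <<'E'
from h import *
np.set_printoptions(precision=3,suppress=True)
W=bot.calibration("wrist")
uv=un([(111,46),(502,46),(533,427),(76,427),(462,564),(151,564)],(170,165),3)
L=np.array([(-26,28,36),(26,28,36),(26,-28,36),(-26,-28,36),(26,-28,-36),(-26,-28,-36)],float)
p,R=tcp()
f=lambda q:(proj(W,Ro.from_rotvec(q[3:]).apply(L)+q[:3])-uv).ravel()
r=least_squares(f,[534,296,56,0,0,0],x_scale=[1,1,1,.01,.01,.01]);print(r.x,np.abs(r.fun).max())
g=lambda q:f([q[0],q[1],56,0,0,q[2]])
s=least_squares(g,[534,296,0]);print(s.x,np.abs(s.fun).max())
c=np.array([s.x[0],s.x[1],56]);print("c in tool",R.inv().apply(c-p), R.inv().apply(r.x[:3]-p),p)
E
```

```text
[534.922 300.086  52.57   -0.075  -0.003   0.004] 3.750589484011414
[534.88  300.421   0.004] 7.505139476540478
c in tool [ 4.458 -0.62  -1.8  ] [ 1.792 -0.571  0.384] [535.5   298.553  51.57 ]
```

```bash
python3 - <<'E'
from h import *
np.set_printoptions(precision=3,suppress=True)
W=bot.calibration("wrist")
uv=un([(111,46),(502,46),(533,427),(76,427)],(170,165),3)
L=np.array([(-26,28,36),(26,28,36),(26,-28,36),(-26,-28,36)],float)
p,R=tcp()
f=lambda q:(proj(W,Ro.from_rotvec(q[3:]).apply(L)+q[:3])-uv).ravel()
r=least_squares(f,[534,296,56,0,0,0],x_scale=[1,1,1,.01,.01,.01]);print(r.x,np.abs(r.fun).max())
for z in (56,57.5):
  g=lambda q:f([q[0],q[1],z,q[3],0,q[2]])
  s=least_squares(g,[534,296,0,0],x_scale=[1,1,.01,.01]);print(s.x,np.abs(s.fun).max())
print(proj(W,np.array([(-26,-28,-36),(26,-28,-36)])+r.x[:3])*3-np.array([170,165])*3)
E
```

```text
[535.039 297.801  54.225  -0.122  -0.006   0.003] 3.4594212575892698
[534.862 296.539   0.004  -0.14 ] 3.0284892515916226
[534.869 295.483   0.004  -0.156] 3.898986164976293
[[151.423 562.259]
 [458.814 564.317]]
```

```bash
python3 - <<'E'
from h import *
np.set_printoptions(precision=3,suppress=True)
W=bot.calibration("wrist")
uv=un([(111,46),(502,46),(462,564),(151,564)],(170,165),3)
sl=un([(76,420),(533,420)],(170,165),3)
L=np.array([(-26,28,36),(26,28,36),(26,-28,-36),(-26,-28,-36)],float)
E=np.array([(-26,-28,36),(26,-28,36)],float)
p,R=tcp()
def f(q):
    A=Ro.from_rotvec(q[3:])
    u=proj(W,A.apply(L)+q[:3]); e=proj(W,A.apply(E)+q[:3])
    d=e-u[:2]; n=np.c_[-d[:,1],d[:,0]]/np.linalg.norm(d,axis=1)[:,None]
    return np.r_[(u-uv).ravel(),((sl-u[:2])*n).sum(1)]
r=least_squares(f,[534,296,56,0,0,0],x_scale=[1,1,1,.01,.01,.01]);print(r.x,np.abs(r.fun).max())
for z in (56,57.5):
  s=least_squares(lambda q:f([q[0],q[1],z,q[3],0,q[2]]),[534,296,0,0],x_scale=[1,1,.01,.01]);print(s.x,np.abs(s.fun).max())
print("c tool",R.inv().apply(r.x[:3]-p),(Ro.from_rotvec(r.x[3:])*Ro.identity()).as_rotvec(), p)
E
```

```text
[534.946 297.591  56.651  -0.     -0.002   0.003] 0.588398782899338
[534.896 297.877   0.004  -0.006] 0.888329299418217
[534.902 297.219   0.004   0.008] 1.1552883019056868
c tool [ 2.922 -0.575 -4.264] [-0.    -0.002  0.003] [535.5   298.553  51.57 ]
```

```bash
python3 -m inch '[0,0,3,0,0,0,-1, 0,-1,7,0,0,0,-1, 0,-3,11,-5,0,0,-1, 0,-6,15,-10,0,0,-1, 0,-9,19,-15,0,0,-1]'; python3 -m inch '[0,-3,2,-7,0,0,-1, 0,-6,3,-14,0,0,-1, 0,-9,3,-21,0,0,-1, 0,-12,3,-28,0,0,-1, 0,-14,3,-35,0,0,-1]'; python3 -m inch '[0,-1,0,-8,0,0,-1, 0,-2,0,-16,0,0,-1, 0,-3,0,-24,0,0,-1, 0,-4,0,-32,0,0,-1, 0,-5,0,-40,0,0,-1]';python3 - <<'E'
from plant import bot
import cv2
print(bot.get_obs()["joint_positions"])
for n in ("wrist","side","top"):
    cv2.imwrite(f"pics/{n}3.png",cv2.cvtColor(bot.capture(n),cv2.COLOR_RGB2BGR))
E
```

```text
time: 4.85
tool_pos: [534.7, 207.3, 243.4]
tcp_rot: [-3.136, -0.521, 1.573]
contact_force: [0.1, 0.3, -3.3]
grip_width: 51.8
time: 5.35
tool_pos: [534.3, 65.5, 274.2]
tcp_rot: [-3.135, 0.095, 1.571]
contact_force: [-1.3, 0.5, -5.0]
grip_width: 52.4
time: 5.85
tool_pos: [533.9, 16.0, 274.7]
tcp_rot: [-3.136, 0.796, 1.57]
contact_force: [0.1, -0.3, -4.8]
grip_width: 52.1
[ 0.29617696  0.49682753  1.41513867 -0.75112341  1.53861502  0.44674362]
```

View pics/side3.png

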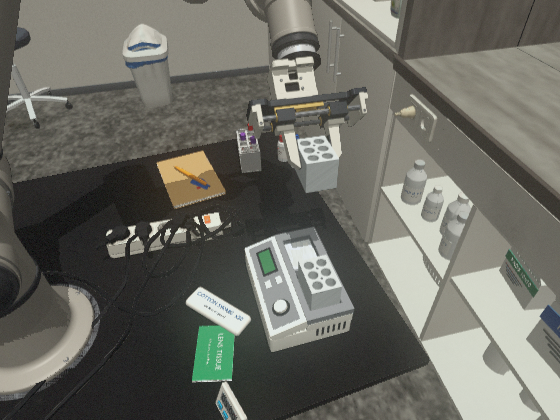

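View pics/wrist3.png

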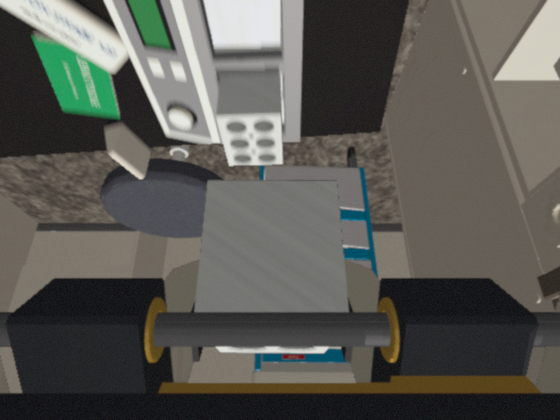

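View pics/top3.png

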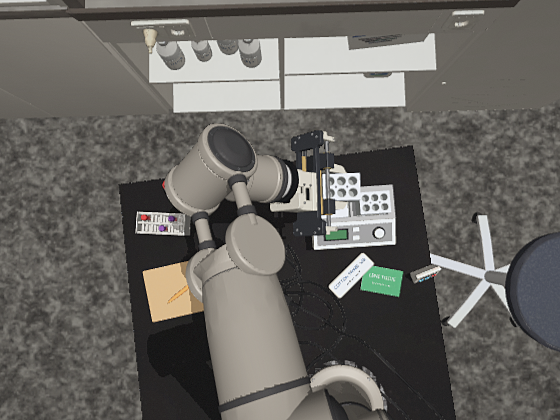

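```bash
python3 -m inch '[-1,-0.5,-3,0.7,0,1,-1, -2,-1,-6,0.7,0,2.2,-1, -2.1,-1,-9,0.7,0,2.2,-1, -2.1,-1,-12,0.7,0,2.2,-1, -2.1,-1,-13,0.7,0,2.2,-1]'; python3 -m inch '[0,0,-1,0,0,0,-1, 0,0,-1.8,0,0,0,-1, 0,0,-2,0,0,0,-1, 0,0,-2,0,0,0,-1, 0,0,-2,0,0,0,-1]'; python3 - <<'E'
from plant import bot
import cv2
print(bot.get_obs()["tool_pos"],bot.get_obs()["tcp_rot"])
r=lambda i,x0,y0,x1,y1,k:cv2.resize(i[y0:y1,x0:x1],None,fx=k,fy=k,interpolation=cv2.INTER_CUBIC)
for n in ("side","top","wrist"):
    cv2.imwrite(f"pics/{n}4.png",cv2.cvtColor(bot.capture(n),cv2.COLOR_RGB2BGR))
cv2.imwrite("pics/c7.png",r(cv2.imread("pics/side4.png"),235,210,365,350,4.2))
cv2.imwrite("pics/c8.png",r(cv2.imread("pics/top4.png"),300,165,410,257,6.5))
E
```

```text
time: 6.5
tool_pos: [511.4, 6.4, 140.5]
tcp_rot: [-3.125, 0.774, 1.615]
contact_force: [-0.7, -0.3, -4.1]
grip_width: 51.9
time: 7.0
tool_pos: [511.9, 6.5, 121.2]
tcp_rot: [-3.127, 0.774, 1.614]
contact_force: [0.4, -0.0, -3.9]
grip_width: 51.8
[511.86623086   6.5455797  121.24441212] [-3.12721755  0.77405289  1.61359664]
```

View pics/c7.png

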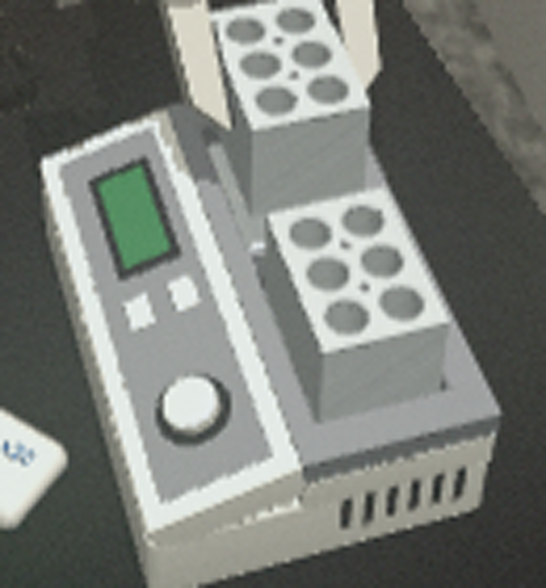

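View pics/c8.png

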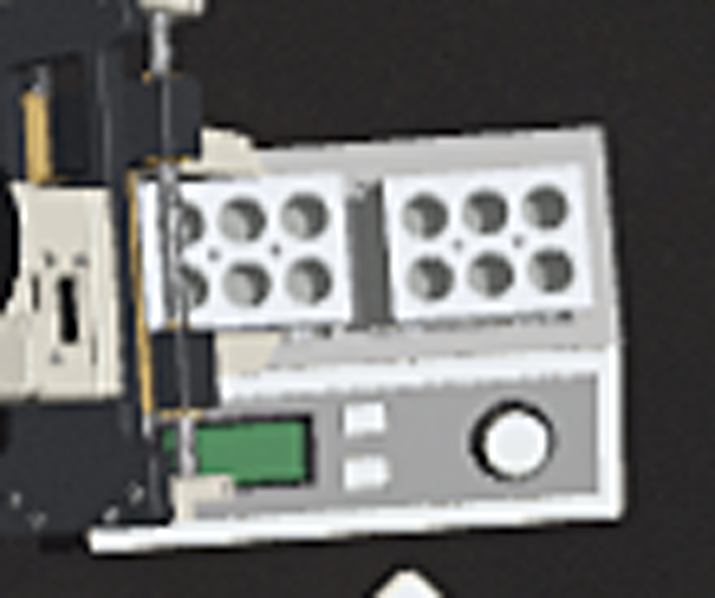

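View pics/wrist4.png

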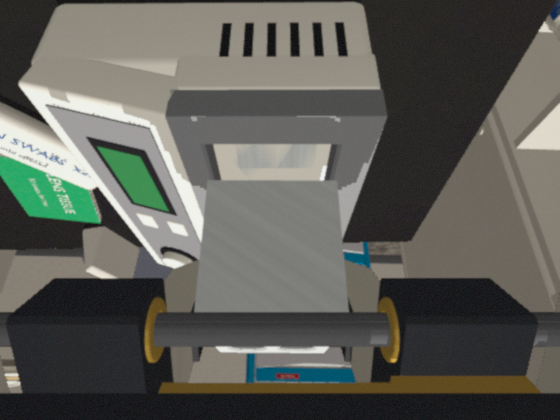

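```bash
python3 - <<'E'
from h import *
np.set_printoptions(precision=3,suppress=True)
S,T=K["side"],K["top"]
o,k=(235,210),4.2
fs=un([(310,233),(328,273),(347,316),(363,219),(383,260),(402,301)],o,k)
hs=un([(245,31),(261,65),(276,101),(296,20),(312,53),(328,90)],o,k)
o,k=(300,165),6.5
ft=un([(430,277),(490,270),(550,268),(424,217),(485,210),(545,206)],o,k)
ht=un([(247,283),(308,280),(242,218),(304,216)],o,k)
fcs=un([(325,349),(449,322),(270,216),(383,188)],(235,210),4.2)
fct=un([(592,305),(582,168),(393,320),(385,180)],o,k)
C=np.array([(-26,-36,28),(26,-36,28),(-26,36,28),(26,36,28)],float)
def w(sx,sy): return np.array([(a*sx,b*sy,28) for a in(-1,1) for b in(1,0,-1)],float)
def f(q,full=False):
    ps,pt,(sx,sy),h=q[0:3],q[3:6],q[6:8],q[8:12]
    w_=w(sx,sy); fx=w_+[0,-46,92]; cc=C+[0,-46,92]
    c,s=np.cos(h[3]),np.sin(h[3]); A=np.array([[c,-s,0],[s,c,0],[0,0,1]])
    hl=w_@A.T+h[:3]
    return np.r_[(proj(S,tf(ps,fx))-fs).ravel(),(proj(T,tf(pt,fx))-ft).ravel(),
     (proj(S,tf(ps,cc))-fcs).ravel(),(proj(T,tf(pt,cc))-fct).ravel(),
     (proj(S,tf(ps,hl))-hs).ravel(),(proj(T,tf(pt,hl[[1,2,4,5]]))-ht).ravel()]
r=least_squares(f,[514,-35,.04,514,-35,.04,13,24,0,46,126,0],x_scale=[1,1,.01]*2+[1]*5+[.01],loss="soft_l1")
print(r.x[:3],r.x[3:6],r.x[6:8],"held",r.x[8:],np.abs(f(r.x)).max(), np.sqrt((f(r.x)**2).mean()))
J=r.jac; cov=np.linalg.inv(J.T@J)*.15**2; print(np.sqrt(np.diag(cov))[8:])
E
```

```text
[512.525 -33.687   0.045] [515.617 -34.794   0.046] [11.512 22.07 ] held [  0.578  46.597 121.492  -0.009] 0.8648329777923323 0.24056227895446924
[0.249 0.186 0.255 0.006]
```

```bash
python3 - <<'E'
from h import *
g=Ro.from_euler("xyz",[-3.1335,-.787,1.572])
p,R=tcp()
for y in (.003,):
    b=g.inv()*Ro.from_euler("z",y)   # block-frame (world at grasp) in tool
    A=R*b
    print("z",A.apply([0,-1,0]),"x",A.apply([0,0,1]), "yaw x", np.degrees(np.arctan2(-A.apply([0,0,1])[0],A.apply([0,0,1])[1])))
E
```

```text
z [ 0.00697139 -0.00941493  0.99993138] x [-0.03841934  0.99921486  0.00967604] yaw x 2.201911278168623
```

```bash
python3 -m inch '[-0.05,-0.06,0,-0.54,-0.4,0.4,-1, -0.05,-0.06,-0.4,-0.54,-0.4,0.4,-1, -0.05,-0.06,-0.8,-0.54,-0.4,0.4,-1, -0.05,-0.06,-1.0,-0.54,-0.4,0.4,-1, -0.05,-0.06,-1.2,-0.54,-0.4,0.4,-1]';python3 -m inch '[0,0,-0.1,0,0,0,-1, 0,0,-0.2,0,0,0,-1, 0,0,-0.4,0,0,0,-1, 0,0,-0.6,0,0,0,-1, 0,0,-0.7,0,0,0,-1]'
```

```text
time: 7.65
tool_pos: [511.1, 5.9, 108.7]
tcp_rot: [-3.135, 0.784, 1.615]
contact_force: [-0.1, -0.4, -3.5]
grip_width: 52.0
time: 8.15
tool_pos: [511.1, 5.9, 101.5]
tcp_rot: [-3.135, 0.784, 1.615]
contact_force: [0.2, -0.5, -3.4]
grip_width: 51.6
```

```bash
python3 -m inch '[0,0,-0.15,0,0,0,-1, 0,0,-0.3,0,0,0,-1, 0,0,-0.45,0,0,0,-1, 0,0,-0.6,0,0,0,-1, 0,0,-0.7,0,0,0,-1]'; python3 -m inch '[0,0,-0.05,0,0,0,-1, 0,0,-0.1,0,0,0,-1, 0,0,-0.15,0,0,0,-1, 0,0,-0.2,0,0,0,-1, 0,0,-0.2,0,0,0,-1]'
```

```text
time: 8.65
tool_pos: [511.1, 5.9, 94.3]
tcp_rot: [-3.135, 0.784, 1.615]
contact_force: [-0.9, 0.5, -3.6]
grip_width: 51.8
time: 9.15
tool_pos: [511.0, 5.9, 92.3]
tcp_rot: [-3.135, 0.784, 1.615]
contact_force: [-0.0, 0.1, -3.2]
grip_width: 51.9
```

```bash
python3 -m inch '[0,0,-0.05,0,0,0,-1, 0,0,-0.1,0,0,0,-1, 0,0,-0.1,0,0,0,-1, 0,0,-0.1,0,0,0,-1, 0,0,-0.1,0,0,0,-1]'; python3 - <<'E'
from plant import bot
import cv2
r=lambda i,x0,y0,x1,y1,k:cv2.resize(i[y0:y1,x0:x1],None,fx=k,fy=k,interpolation=cv2.INTER_CUBIC)
cv2.imwrite("pics/c9.png",r(cv2.cvtColor(bot.capture("side"),cv2.COLOR_RGB2BGR),235,210,365,350,4.2))
print(bot.get_obs()["tool_pos"],bot.get_obs()["contact_force"])
E
```

```text
time: 9.65
tool_pos: [511.1, 5.9, 91.3]
tcp_rot: [-3.135, 0.784, 1.615]
contact_force: [0.3, -0.6, -3.2]
grip_width: 52.0
[511.03218032   5.91306171  91.25947147] [ 0.39384262 -0.41919468 -3.86933959]
```

View pics/c9.png

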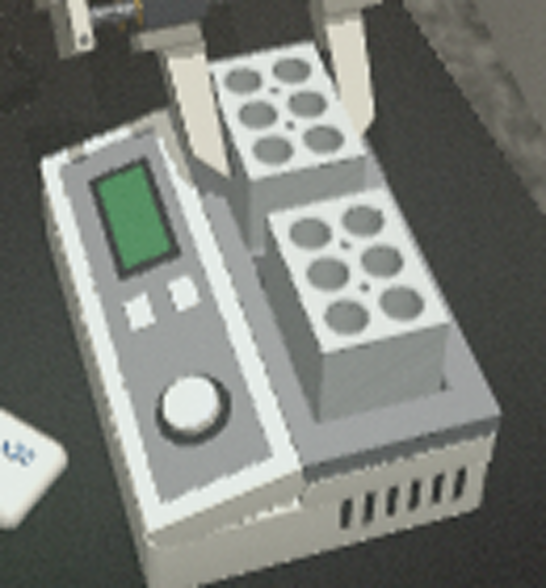

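```bash
python3 -m inch '[0,0,-0.03,0,0,0,-1, 0,0,-0.06,0,0,0,-1, 0,0,-0.1,0,0,0,-1, 0,0,-0.1,0,0,0,-1, 0,0,-0.1,0,0,0,-1]'
```

```text
time: 10.2
tool_pos: [511.1, 5.9, 91.1]
tcp_rot: [-3.136, 0.785, 1.615]
contact_force: [-2.3, 3.0, 5.2]
grip_width: 51.9
```

```bash
python3 -m inch '[0,0,-0.03,0,0,0,-1, 0,0,-0.06,0,0,0,-1, 0,0,-0.1,0,0,0,-1, 0,0,-0.1,0,0,0,-1, 0,0,-0.1,0,0,0,-1]'
```

```text
time: 10.7
tool_pos: [511.1, 5.9, 91.2]
tcp_rot: [-3.136, 0.786, 1.614]
contact_force: [-3.6, 3.0, 7.8]
grip_width: 52.2
```

```bash
python3 -m inch '[0,0,0,0,0,0,0.15, 0,0,0,0,0,0,0.2, 0,0,0,0,0,0,0.3, 0,0,0,0,0,0,0.5, 0,0,0,0,0,0,0.6]'; python3 -m inch '[0,0,0,0,0,0,0.6, 0,0,0,0,0,0,0.6, 0,0.5,0.5,0,0,0,0.6, 0,1.5,1.5,0,0,0,0.6, 0,3,3,0,0,0,0.6]';python3 -m inch '[0,2,3,0,0,0,0.6, 0,4,6,0,0,0,0.6, 0,6,9,0,0,0,0.6, 0,6,12,0,0,0,0.6, 0,6,14,0,0,0,0]'; python3 - <<'E'
from plant import bot
import cv2
r=lambda i,x0,y0,x1,y1,k:cv2.resize(i[y0:y1,x0:x1],None,fx=k,fy=k,interpolation=cv2.INTER_CUBIC)
cv2.imwrite("pics/c10.png",r(cv2.cvtColor(bot.capture("side"),cv2.COLOR_RGB2BGR),235,210,365,350,4.2))
cv2.imwrite("pics/wrist5.png",cv2.cvtColor(bot.capture("wrist"),cv2.COLOR_RGB2BGR))
E
```

```text
time: 11.2
tool_pos: [511.1, 5.8, 91.0]
tcp_rot: [-3.136, 0.786, 1.614]
contact_force: [-0.6, 0.6, -0.6]
grip_width: 70.7
time: 11.7
tool_pos: [510.8, 36.3, 121.6]
tcp_rot: [-3.135, 0.786, 1.615]
contact_force: [0.0, 0.3, -0.6]
grip_width: 73.5
time: 12.2
tool_pos: [510.9, 98.0, 264.6]
tcp_rot: [-3.139, 0.784, 1.613]
contact_force: [0.3, 1.0, 0.5]
grip_width: 69.1
```

View pics/c10.png

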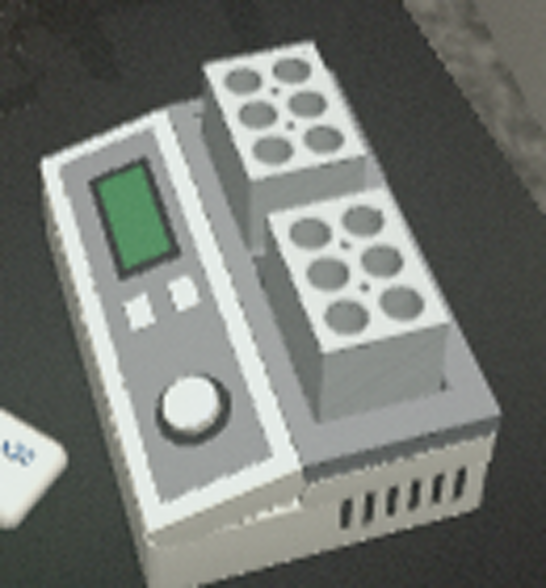

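View pics/wrist5.png

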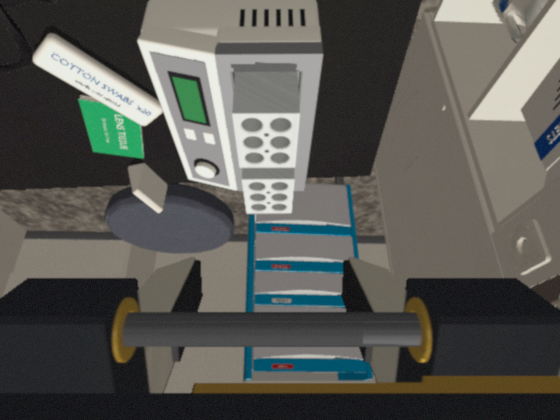

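```bash
python3 -m inch '[-1,-3,2,8,0,0,-1, -2,-6,2,16,0,0,-1, -3,-9,2,24,0,0,-1, -5,-12,2,32,0,0,-1, -7,-14,2,40,0,0,-1]'; python3 -m inch '[-1,-1,0,4,0,-4,-1, -2,-2,0,4.9,0,-12,-1, -3,-3,0,4.9,0,-20,-1, -3,-4,0,4.9,0,-28,-1, -3,-4,0,4.9,0,-35,-1]'; python3 - <<'E'
from plant import bot
import cv2
print(bot.get_obs()["joint_positions"])
r=lambda i,x0,y0,x1,y1,k:cv2.resize(i[y0:y1,x0:x1],None,fx=k,fy=k,interpolation=cv2.INTER_CUBIC)
t=cv2.cvtColor(bot.capture("top"),cv2.COLOR_RGB2BGR)
cv2.imwrite("pics/top6.png",t); cv2.imwrite("pics/c11.png",r(t,300,165,410,257,6.5))
E
```

```text
time: 12.8
tool_pos: [440.9, -42.8, 285.6]
tcp_rot: [3.112, 0.081, 1.599]
contact_force: [-0.4, -0.8, 0.5]
grip_width: 22.1
time: 13.3
tool_pos: [410.4, -83.3, 285.2]
tcp_rot: [3.136, -0.0, 0.981]
contact_force: [-0.5, -0.7, 0.0]
grip_width: 0.0
[-3.82862712e-01  9.50830479e-02  1.68263325e+00 -9.97918994e-04
  1.35824155e+00  2.06866196e-01]
```

View pics/c11.png

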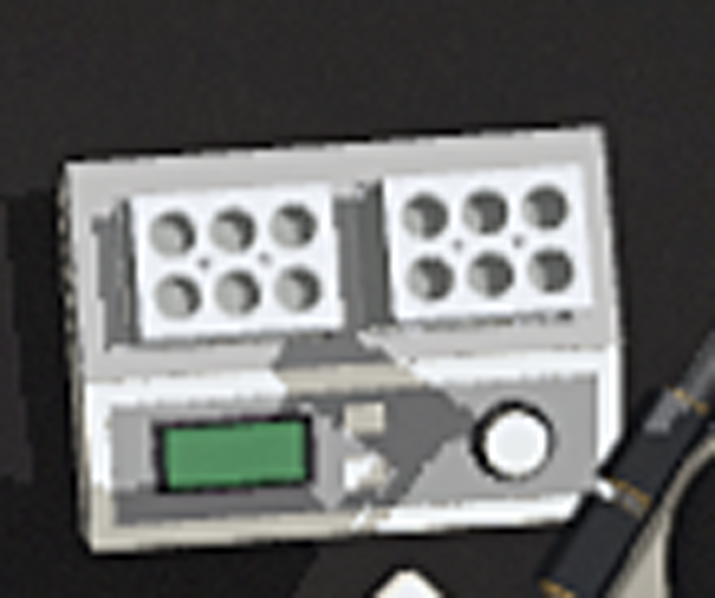

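```bash
python3 - <<'E'
from h import *
np.set_printoptions(precision=3,suppress=True)
S,T=K["side"],K["top"]
ps,pt=[512.525,-33.687,.045],[515.617,-34.794,.046]
hs=un([(243,80),(259,115),(273,150),(292,69),(308,103),(323,138)],(235,210),4.2)
ht=un([(177,296),(238,292),(298,289),(172,234),(233,230),(293,227)],(300,165),6.5)
W=np.array([(a*11.51,b*22.07,28) for a in(-1,1) for b in(1,0,-1)])
def f(h):
    hl=Ro.from_euler("z",h[3]).apply(W)+h[:3]
    return np.r_[(proj(S,tf(ps,hl))-hs).ravel(),(proj(T,tf(pt,hl))-ht).ravel()]
r=least_squares(f,[0,46,92,0],x_scale=[1,1,1,.01]);print("seated",r.x,np.abs(r.fun).max())
ks=un((190,404),(235,210),4.2);kt=un((516,441),(300,165),6.5)
r=least_squares(lambda k:np.r_[(proj(S,tf(ps,[k]))-ks).ravel(),(proj(T,tf(pt,[k]))-kt).ravel()],[-72,-60,76]);print("key",r.x,r.fun)
k=r.x; p=[513.5,-34.2,.045]
print("world",tf(p,[k]), tcp()[0])
E
```

```text
seated [-0.632 46.172 91.898 -0.004] 0.3083232094434152
key [-73.797 -60.24   75.444] [ 0.199 -0.02  -0.035  0.287]
world [[442.488 -97.698  75.444]] [410.572 -82.827 285.185]
```

```bash
python3 -m inch '[0,-0.3,-1,0,0,-8,-1, 0,-0.6,-2,0,0,-16,-1, 0,-0.9,-3,0,0,-24,-1, 0,-1.2,-3,0,0,-32,-1, 0,-1.2,-3,0,0,-40,-1]'; python3 -m inch '[0,0,0,0,0,-7,-1, 0,0,0,0,0,-13.6,-1, 0,0,-1,0,0,-13.6,-1, 0,0,-1,0,0,-13.6,-1, 0,0,-1,0,0,-13.6,-1]'; python3 -m inch '[0.2,0,-2,0,-6,0,-1, 0.4,0,-4,0.3,-11,0,-1, 0.6,0,-6,0.5,-16,0,-1, 0.6,0,-8,0.7,-16,0,-1, 0.6,0,-9,0.7,-16,0,-1]'; python3 -c "
from h import *
p,R=tcp();print(p,R.as_matrix()[:,2],R.as_matrix()[:,1])"
```

```text
time: 13.85
tool_pos: [410.2, -94.3, 254.4]
tcp_rot: [3.138, 0.001, 0.275]
contact_force: [0.6, -0.3, -0.6]
grip_width: 0.6
time: 14.35
tool_pos: [409.9, -94.0, 243.9]
tcp_rot: [3.139, 0.002, 0.041]
contact_force: [0.1, 0.6, 0.2]
grip_width: 0.5
time: 14.85
tool_pos: [414.7, -93.7, 152.6]
tcp_rot: [3.14, -0.276, 0.042]
contact_force: [0.6, -0.3, -0.1]
grip_width: 0.2
[414.73094607 -93.68520615 152.59409948] [ 0.27231062  0.0096875  -0.96216063] [ 0.04149724 -0.9991372   0.00168475]
```

```bash
python3 -m inch '[0.6,-0.5,0,0,0,0,-1, 1.1,-0.5,-2,0,0,0,-1, 1.7,-0.5,-4,0,0,0,-1, 2.3,-0.4,-6,0,0,0,-1, 2.3,-0.4,-6,0,0,0,-1]'; python3 - <<'E'
from h import *
import cv2
np.set_printoptions(precision=2,suppress=True)
print(tcp()[0])
r=lambda i,x0,y0,x1,y1,k:cv2.resize(i[y0:y1,x0:x1],None,fx=k,fy=k,interpolation=cv2.INTER_CUBIC)
cv2.imwrite("pics/c12.png",r(cv2.cvtColor(bot.capture("side"),cv2.COLOR_RGB2BGR),235,210,365,350,4.2))
cv2.imwrite("pics/c13.png",r(cv2.cvtColor(bot.capture("top"),cv2.COLOR_RGB2BGR),300,165,410,257,6.5))
E
```

```text
time: 15.35
tool_pos: [437.8, -97.5, 91.3]
tcp_rot: [3.141, -0.273, 0.043]
contact_force: [-0.4, 0.5, 0.4]
grip_width: 0.5
[437.83 -97.52  91.28]
```

View pics/c12.png

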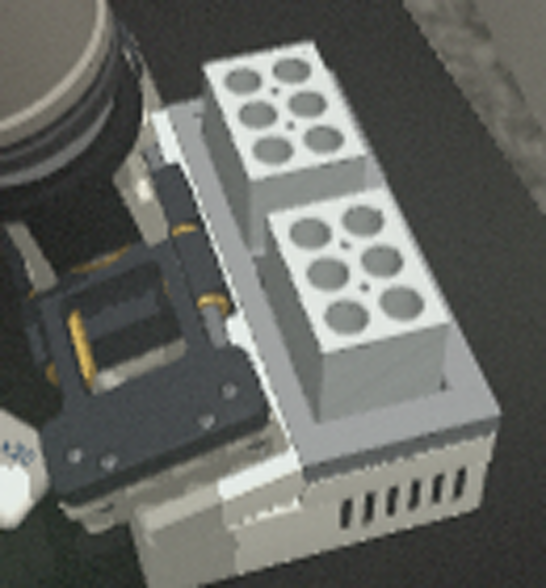

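```bash
python3 -m inch '[0.1,0,-0.35,0,0,0,-1, 0.2,0,-0.7,0,0,0,-1, 0.3,0,-1.05,0,0,0,-1, 0.38,0,-1.35,0,0,0,-1, 0.38,0,-1.35,0,0,0,-1]'; python3 -m inch '[0.03,0,-0.1,0,0,0,-1, 0.06,0,-0.2,0,0,0,-1, 0.09,0,-0.3,0,0,0,-1, 0.12,0,-0.4,0,0,0,-1, 0.12,0,-0.4,0,0,0,-1]'
```

```text
time: 15.95
tool_pos: [441.9, -97.8, 79.3]
tcp_rot: [3.14, -0.276, 0.043]
contact_force: [0.9, -0.1, -0.0]
grip_width: 0.5
time: 16.45
tool_pos: [443.1, -97.8, 75.2]
tcp_rot: [3.14, -0.275, 0.043]
contact_force: [-2.0, -0.0, 2.3]
grip_width: 0.7
```

Contact with the sprung key at about z = 75; continue in small steps.

```bash
python3 -m inch '[0.03,0,-0.1,0,0,0,-1, 0.06,0,-0.2,0,0,0,-1, 0.09,0,-0.3,0,0,0,-1, 0.09,0,-0.3,0,0,0,-1, 0.09,0,-0.3,0,0,0,-1]'; python3 -m inch '[0.03,0,-0.1,0,0,0,-1, 0.06,0,-0.2,0,0,0,-1, 0.06,0,-0.2,0,0,0,-1, 0.06,0,-0.2,0,0,0,-1, 0.06,0,-0.2,0,0,0,-1]'
```

```text
time: 16.95
tool_pos: [443.8, -97.7, 73.0]
tcp_rot: [3.14, -0.276, 0.044]
contact_force: [-9.7, 0.8, 16.9]
grip_width: 0.2
time: 17.45
tool_pos: [444.0, -97.7, 72.6]
tcp_rot: [3.139, -0.277, 0.044]
contact_force: [-17.1, 0.5, 33.0]
grip_width: 0.7
```

```bash
python3 -m inch '[-0.06,0,0.2,0,0,0,-1, -0.12,0,0.4,0,0,0,-1, -0.18,0,0.6,0,0,0,-1, -0.18,0,0.6,0,0,0,-1, -0.18,0,0.6,0,0,0,-1]'; for i in 1 2; do python3 - <<'E'
from h import *
import cv2,os
cv2.imwrite("pics/wrist7.png",cv2.cvtColor(bot.capture("wrist"),cv2.COLOR_RGB2BGR))
E
done
python3 -m inch '[-0.01,0,0.05,0,0,0,-1, -0.01,0,0.05,0,0,0,-1, -0.01,0,0.05,0,0,0,-1, -0.01,0,0.05,0,0,0,-1, -0.01,0,0.05,0,0,0,-1]'
```

```text
time: 17.95
tool_pos: [442.3, -97.7, 78.4]
tcp_rot: [3.139, -0.277, 0.044]
contact_force: [-0.0, 0.5, -1.4]
grip_width: 0.3
time: 18.55
tool_pos: [442.1, -97.7, 78.9]
tcp_rot: [3.139, -0.277, 0.044]
contact_force: [0.8, -0.1, -0.2]
grip_width: 0.3
```

View pics/wrist7.png

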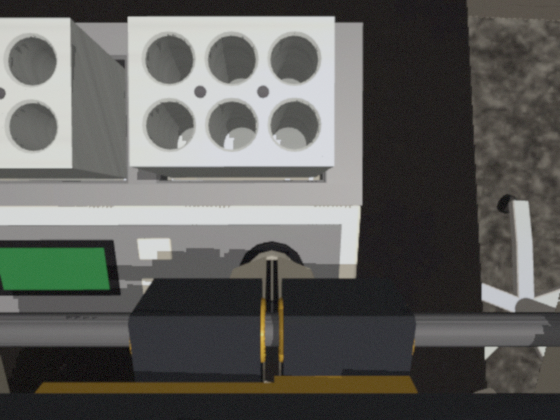

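```bash
for i in 1 2 3 4; do python3 -m inch '[0.03,0,-0.1,0,0,0,-1, 0.03,0,-0.1,0,0,0,-1, 0.03,0,-0.1,0,0,0,-1, 0.03,0,-0.1,0,0,0,-1, 0.03,0,-0.1,0,0,0,-1]' | sed -n '2p;4p'; done
```

```text
tool_pos: [442.5, -97.7, 78.0]
contact_force: [-0.6, -0.2, 0.9]
tool_pos: [442.8, -97.7, 77.0]
contact_force: [-0.8, 0.2, 1.4]
tool_pos: [443.0, -97.7, 76.0]
contact_force: [-0.5, 0.0, 2.4]
tool_pos: [443.3, -97.7, 75.0]
contact_force: [-1.6, -0.3, 2.9]
```

```bash
for i in 1 2 3; do python3 -m inch '[0.02,0,-0.07,0,0,0,-1, 0.02,0,-0.07,0,0,0,-1, 0.02,0,-0.07,0,0,0,-1, 0.02,0,-0.07,0,0,0,-1, 0.02,0,-0.07,0,0,0,-1]' | sed -n '2p;4p'; done
```

```text
tool_pos: [443.5, -97.7, 74.3]
contact_force: [-1.1, 0.8, 3.4]
tool_pos: [443.7, -97.7, 73.6]
contact_force: [-1.8, 1.0, 4.1]
tool_pos: [443.9, -97.7, 73.2]
contact_force: [-4.2, 1.0, 9.8]
```

```bash
python3 -m inch '[-0.1,0,0.4,0,0,0,-1, -0.3,0,1,0,0,0,-1, -0.8,0,3,0,0,0,-1, -1.6,0,6,0,0,0,-1, -2.5,0,9,0,0,0,-1]'; python3 -m inch '[-1,0,4,0,0,0,-1, -1,-3,7,0,0,0,-1, -1,-7,9,0,0,0,-1, -1,-12,9,0,0,0,-1, -1,-16,9,0,0,0,-1]'; python3 -m inch '[-2,-4,0,0,0,0,-1, -4,-8,0,0,0,0,-1, -6,-10,0,0,0,0,-1, -6,-10,0,0,0,0,-1, -6,-10,0,0,0,0,-1]'; python3 - <<'E'
from plant import bot
import cv2
r=lambda i,x0,y0,x1,y1,k:cv2.resize(i[y0:y1,x0:x1],None,fx=k,fy=k,interpolation=cv2.INTER_CUBIC)
s=cv2.cvtColor(bot.capture("side"),cv2.COLOR_RGB2BGR);cv2.imwrite("pics/side9.png",s)
cv2.imwrite("pics/c14.png",r(s,235,210,365,350,4.2))
cv2.imwrite("pics/top9.png",cv2.cvtColor(bot.capture("top"),cv2.COLOR_RGB2BGR))
E
```

```text
time: 22.55
tool_pos: [418.2, -97.5, 164.0]
tcp_rot: [3.14, -0.276, 0.044]
contact_force: [0.5, 0.4, 0.7]
grip_width: 0.4
time: 23.05
tool_pos: [408.0, -260.0, 255.2]
tcp_rot: [3.137, -0.278, 0.045]
contact_force: [0.7, -0.2, 0.7]
grip_width: 0.6
time: 23.55
tool_pos: [347.6, -360.1, 255.0]
tcp_rot: [3.138, -0.278, 0.043]
contact_force: [-0.6, -0.4, -0.3]
grip_width: 0.3
```

View pics/c14.png

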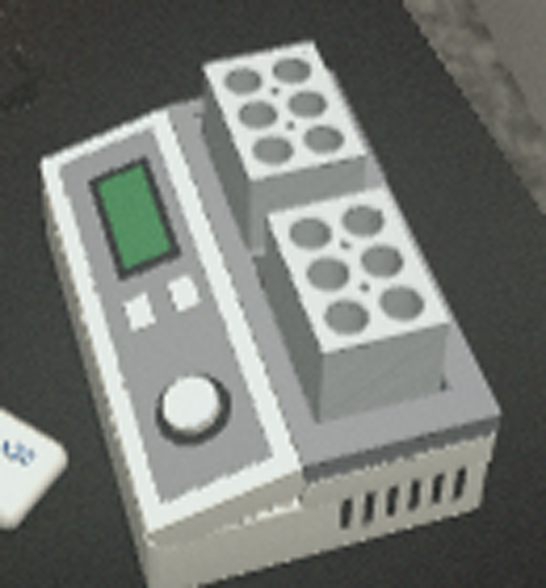

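View pics/top9.png

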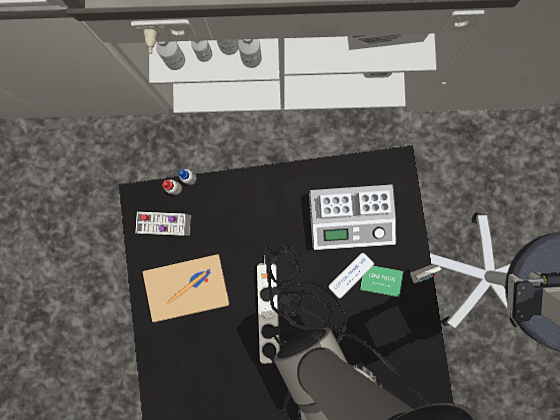

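The block is seated and the key (crop pixel 190,404) is back up where it started. The bottles and rack haven't moved, and the arm is clear.

```bash
python3 -c "
from plant import bot
print(bot.close_job())"
```

```text
the job is handed in; nothing more can be done
None
```

The block is in the empty bay with its wells up and the start key has been pressed and has sprung back; I handed the job in at about 24 s with no verdict reported.

- **Placing the block:** I gripped it by its 52 mm sides with the tool tilted 45°, turned it 90° and lowered it until it touched the bay floor. Then I released it.
- **Seating check:** After release, a fit from both cameras put the block about 0.6 mm off centre in x and 0.2 mm in y. Its centre was at 91.9 mm, against a nominal 92 mm.
- **Pressing the key:** I pressed along the key's axis twice. The first press bottomed out at about 37 N, harder than needed. I repeated it in small steps to be sure: the force rose from about 1 N to 4.5 N over roughly 5 mm before the hard stop, which matches full travel.
- **Final pictures:** The key is back up and the block is still seated. The bottles and rack are where they started, and the arm touches nothing.
- **Disagreements:**
  - The side and top cameras differed by about 3 mm on the dry bath's position, so I measured the block relative to the block beside it.
  - The images put the key top at about 75.4 mm, but the robot first felt it at about 78.4 mm.

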